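# Oil bottle out of the lidded box and onto its mat

### The arm

A 6-joint arm with a two-finger parallel gripper is mounted at the origin on a cart in front of the work surface, level with it; the furniture and walls round the work are solid. World frame = base frame: x ahead of the robot, y to its left, z up, the work surface at z = 0. Lengths are in mm, angles in rad, forces in N, time in s.
With the tool pointing down it reaches from about 400 to 925 mm from the base axis. Payload 12.5 kg.
Tool frame: the origin (TCP) lies on the centre line of the jaws, within the pads' length; the fingertips stand 17 mm ahead of it and the grasp point (between the pads) lies 2 mm behind it; z points along the fingers, y is the line along which they close (so a half turn about z gives the same grasp; the last joint's range is limited). The gripper opens to 95 mm and grips with 3 to 60 N. Pads are 20 mm wide; open, the fingers measure 119 mm over their backs; the gripper's body (75 mm by 180 mm) begins 59 mm behind the grasp point.
Start: joints at [-1.42, 0.491, 1.559, -0, 1.092, -0.106], TCP at [158.764, -604.515, 231.661] pointing down, gripper open.
Joint ranges: [-3.1, 3.1], [-0.84, 2.19], [0.05, 2.79], [-1.13, 4.28], [0.06, 2.93], [-2.69, 2.69]. Speed limits (rad/s): [2.22, 2.22, 2.79, 3.14, 3.14, 3.14].

### API

Orientations are given as [roll, pitch, yaw] about the fixed x, y, z axes, in that order (R = Rz(yaw) Ry(pitch) Rx(roll)).
In Python, from cell import env gives the robot as it stands.
- The arm moves only by the tool drive_tool, never from a script. Its argument "deltas" is text: rows parted by semicolons, each of 4 numbers parted by spaces: the shift along the world's x, y, z normalised to -1 to 1, where 1 is 100 mm, then the turn about the world's z normalised to -1 to 1, where 1 is 180 degrees. A call has 1 to 10 rows; each row shifts and turns the commanded pose from where the row before left it; what a row does not reach is not made up. A row lasts 1/12 s, in which the tool goes at most 41.7 mm and 7.16 degrees, less where a joint would pass 70% of its speed; a pose out of reach is approached as far as the arm can. A call with a number of a shift or a turn outside -1 to 1 is refused whole. A call with a gripper value outside its range is refused whole. "gripper" is the closure, from 0 (fully open) to 1 (shut), set as the call begins (left out, the last holds). The fingers move at their own pace and stop on an object; the grip force is fixed at half the most. Time passes only in rows, so rows that do not move let the fingers close. It gives the time, the measured TCP pose, the force, the opening and the grip force at its end, in the units of the state.
- env.state(): the state, without advancing time (a new reading comes with each control period).
- env.read_camera(name): name is "scene" or "top" or "wrist"; returns (picture, depth): 384x512x3 uint8, red, green, blue; 384x512 float32, mm along the optical axis (not along the pixel's ray), 0 where there is no reading.
- env.camera_params(name): a dict with "mtx" (3x3 intrinsics, pixels), "k1" (the pictures are not rectified: a ray, as slopes to the right and down, at radius r is drawn at 1 + k1 r^2 times it, then the intrinsics apply), "camera_from_world" (4x4, takes a point from world to camera coordinates); the wrist camera has in their place "mount" (4x4, takes a point from camera to tool coordinates, whose origin is the TCP and whose axes are the flange's). Camera axes: x right, y down, z forward; pixel columns grow to the right and rows downward; lengths in mm; the calibration is good to about 2 mm. A picture is of the moment at which its call begins: read the wrist's pose just before it. camera_params takes no time and is no camera call.
- env.job_done(): hands the job in; it is judged then, once.
The state is a dict: "t": time; "joints": joint angles; "qvel": joint speeds; "tau": joint torques, N m; "eef_pos": TCP position; "tcp_rot": TCP orientation; "ft_force": force on the tool from outside, world axes, zero at the start; "moment": the same for the moment, N m; "opening": opening from 0.0 (shut) to 1.0 (fully open); "grip_force": force on a finger pad.
Only numpy, scipy, OpenCV 4.12 (cv2) and the standard library are available. Lean on these libraries where they do the work, as an engineer would, in place of code of your own. Each camera call takes 0.05 s, during which the arm holds its last target. There are 200 camera calls.

### The job

Open the wooden box by its bar handle, swinging the lid right over so that it stays open by itself, and lift out the bottle lying inside. Lay the bottle on its side on the bare worktop and let go, then take it again another way, stand it upright wholly on the round cork mat and let go, leaving the box open. The bottle is glass: never let it drop, fall over or roll away, and leave the other things on the worktop where they are.

Things in the scene. Friction and masses are not known exactly. Their poses are not given: they have to be found in the camera images.
- box: Plain beech storage box fixed to the worktop, 190 (x) x 336 (y) x 85 mm high without its lid, walls and floor 10 mm thick, open inside (170 x 316 mm, rim at z 85 mm). Origin: centre of its underside, on the worktop. Its -x side is the front (faces the robot, about), +x the back with the hinges; y runs along its length, +y to the robot's left.
- lid (a joint): Lid angle in rad: 0 closed (flat on the rim), 1.95 fully open at its stop, leaning back behind the box. It has no catch and almost no friction (a 0.35 kg lid): below about 1.5 rad it falls shut, beyond about 1.6 rad it falls open and stays at the stop.
- lid_hinge (a point): Point on the lid's hinge axis, in the middle of the box's back rim, 85 mm above the worktop; the axis runs along the box's y. The lid is a flat board 190 x 336 x 12 mm.
- lid_handle (a point): Middle of the lid's bar handle: a level round steel bar parallel to the hinge, 120 mm long and 10 mm thick, its axis 42 mm out in front of the lid's front edge, with an open gap behind it (two stubs at its ends hold it). 232 mm from the hinge axis; 91 mm above the worktop when shut. It can be pinched from straight above, one finger in the gap, and turns freely between the fingers as the lid swings.
- bottle: Dark glass oil bottle, square, 57 x 57 mm with rounded corners, 272 mm tall, 0.53 kg. Origin: centre of its foot; its +z runs from the foot to the red cap. The body is straight-sided to 195 mm from the foot, then tapers to the neck: grip only the straight body. At first it lies on a flat side on the box's floor, along the box, cap to the box's +y end, its axis 38 mm above the worktop. Lying on the worktop its axis is 28 mm up, and it does not roll.
- bottle_mid (a point): Point on the bottle's axis 125 mm from the foot, about its centre of mass. Open worktop to lay the bottle on is in front of the box and between box and mat; the worktop's front edge is about 0.3 m ahead of the robot's base there (0.2 m at the left).
- mat: Round cork mat fixed on the worktop, 140 mm across, 8 mm thick. Origin: centre of its underside.
- mat_top (a point): Centre of the mat's upper face, 8 mm above the worktop. A wall cabinet hangs beyond the mat: underside 0.47 m above the worktop, front face upright and running at 45 degrees from its near corner at about x 0.50, y -0.19 to x 0.93, y 0.25 (world), door handle standing 40 mm out near that corner; keep hand and wrist clear of it by leaning the hand towards the robot or aside.
- mill: Bystander: wooden pepper mill, 58 mm wide, 170 mm tall, standing; origin at the centre of its foot.
- spice: Bystander: spice jar with a black cap, 41 mm wide, 105 mm tall, standing; origin at the centre of its foot.
- timer: Bystander: round kitchen timer, 60 mm wide, 42 mm tall; origin at the centre of its foot.
- tumbler: Bystander: tall clear tumbler, 70 mm wide, 124 mm tall, standing; origin at the centre of its foot.
Not all that is in view belongs to the job. There is more than one size of the mat; the one meant has the size given above.

How it is judged (in metres and radians):
On the way, in this order (a step that is already met when the one before it is completed fails the run):
1. the lid stands open by itself (value of joint lid above 1.75 rad and contact force between lid and anything else below 0.1 N), for 0.2 s.
2. the bottle lies on its side on the worktop outside the box, let go ((x of bottle_mid in the frame of box below -0.12 m or x of bottle_mid in the frame of box above 0.12 m or y of bottle_mid in the frame of box below -0.2 m or y of bottle_mid in the frame of box above 0.2 m) and angle between bottle's own z axis and vertical between 1.45 and 1.69 rad and height (world z) of bottle_mid below 0.036 m and contact force between bottle and the fingers below 0.1 N and linear speed of bottle below 0.03 m/s), for 0.2 s.
At the end, for the whole second after the job is handed in: The lid is still open (beyond 1.75 rad); the bottle stands upright (within 0.08 rad) on the cork mat, the centre of its foot within 35 mm of the mat's centre, released and at rest (value of joint lid above 1.75 rad and angle between bottle's own z axis and vertical below 0.08 rad and horizontal distance between bottle and mat_top below 0.035 m and height (world z) of bottle between 0.004 and 0.012 m and linear speed of bottle below 0.02 m/s and contact force between bottle and the fingers below 0.1 N); the robot touches nothing.
It fails at once if the bottle falls, tips over or rolls free of the fingers (faster than 0.7 m/s) (linear speed of bottle above 0.7 m/s and contact force between bottle and the fingers below 0.1 N).
It fails at once if the pepper mill is pushed by more than 30 mm or knocked over (distance of mill from where it was at the start of the episode above 0.03 m or angle between mill's own z axis and vertical above 0.5 rad).
It fails at once if the spice jar is pushed by more than 30 mm or knocked over (distance of spice from where it was at the start of the episode above 0.03 m or angle between spice's own z axis and vertical above 0.5 rad).
It fails at once if the kitchen timer is pushed by more than 30 mm or knocked over (distance of timer from where it was at the start of the episode above 0.03 m or angle between timer's own z axis and vertical above 0.5 rad).
It fails at once if the tumbler is pushed by more than 30 mm or knocked over (distance of tumbler from where it was at the start of the episode above 0.03 m or angle between tumbler's own z axis and vertical above 0.5 rad).
It also fails if it takes over 69 s, if anything falls off the work surface, if the arm or the gripper's body presses on something with over 40 N, if the wrist force passes 120 N, or if a joint passes its speed limit or range.

## Working session

There is one attempt and no reset: what is moved stays moved. The work goes in short steps, Python scripts to look and compute and a tool call to move; the robot and the scene stay as the last step left them, time stands still between calls to the robot, and variables do not carry over. Pictures are saved under pics/ and viewed, at most 12 in all, crops included, and the job is handed in when it is done.

Besides the shell and the picture viewer there is one more tool, called after "Request:" as name(argument=value, ...) on one line, values as JSON. drive_tool: Moves the arm, as the interface text tells. Its arguments: {"type":"object","properties":{"deltas":{"type":"string"},"gripper":{"type":"number"}},"required":["deltas"]}

```bash
mkdir -p pics; ls
cat > h.py <<'E'
import numpy as np,cv2,pickle
from cell import env
def grab(n):
    s=env.state(); im,d=env.read_camera(n); p=env.camera_params(n)
    if n=='wrist':
        from scipy.spatial.transform import Rotation as R
        T=np.eye(4); T[:3,:3]=R.from_euler('xyz',s['tcp_rot']).as_matrix(); T[:3,3]=s['eef_pos']
        W=T@np.array(p['mount'])
    else: W=np.linalg.inv(np.array(p['camera_from_world']))
    return im,d,np.array(p['mtx']),p['k1'],W
def ray(c,uv):
    K,k1,W=c[2:]; q=np.linalg.inv(K)@[uv[0],uv[1],1]; x=q[:2].copy()
    for _ in range(20): x=q[:2]/(1+k1*(x@x))
    return W[:3,3],W[:3,:3]@np.array([x[0],x[1],1.])
def onz(c,uv,z):
    o,d=ray(c,uv); return o+d*(z-o[2])/d[2]
def cloud(c):
    K,k1,W=c[2:]; h,w=c[1].shape; u,v=np.meshgrid(np.arange(w),np.arange(h))
    P=cv2.undistortPoints(np.stack([u,v],-1).reshape(-1,1,2).astype(float),K,np.array([k1,0,0,0.])).reshape(-1,2)
    X=np.c_[P,np.ones(len(P))]*c[1].reshape(-1,1)
    return (X@W[:3,:3].T+W[:3,3]).reshape(h,w,3)
def save(n,im): cv2.imwrite('pics/'+n,im[...,::-1])
E
python3 - <<'E'
from h import *
print(env.state())
a=grab('scene');b=grab('top')
pickle.dump((a,b),open('c0.pkl','wb'))
save('scene0.png',cv2.resize(a[0],(800,600)));save('top0.png',cv2.resize(b[0],(800,600)))
for c in(a,b):print(c[2],c[3],c[4].round(3))
E
```

```text
pics
{'t': 0.0, 'joints': array([-1.41962668e+00,  4.91549049e-01,  1.55945979e+00, -2.46165445e-05,
        1.09166454e+00, -1.05582765e-01]), 'qvel': array([-8.29105967e-05,  9.82832410e-04,  5.50398402e-04,  1.59100815e-03,
        2.35045463e-03, -4.11687387e-04]), 'tau': array([-3.04962614e-04, -6.12647223e+01, -2.58182359e+01,  6.92291977e-02,
        4.82038292e-02, -1.17481432e-04]), 'eef_pos': array([ 158.70632639, -604.28447448,  231.0646972 ]), 'tcp_rot': array([-3.14051564e+00, -9.21843327e-05,  2.56763725e-01]), 'ft_force': array([0.33904843, 0.10405962, 0.12608084]), 'moment': array([ 0.02091287, -0.01418531,  0.03453219]), 'grip_force': 0.0, 'opening': 1.0035553565875417}
[[392.19525264   0.         250.19283947]
 [  0.         392.19525264 192.66725536]
 [  0.           0.           1.        ]] -0.1254719829087147 [[-7.55000e-01 -3.41000e-01  5.60000e-01 -1.69952e+02]
 [-6.55000e-01  4.06000e-01 -6.37000e-01  8.11543e+02]
 [-1.00000e-02 -8.48000e-01 -5.30000e-01  7.30062e+02]
 [ 0.00000e+00  0.00000e+00  0.00000e+00  1.00000e+00]]
[[361.74771741   0.         250.80663245]
 [  0.         361.74771741 194.00974373]
 [  0.           0.           1.        ]] -0.031048552805364355 [[-5.000000e-03 -9.950000e-01  9.800000e-02  3.896020e+02]
 [-1.000000e+00  4.000000e-03 -1.000000e-02  3.416100e+01]
 [ 1.000000e-02 -9.800000e-02 -9.950000e-01  1.193508e+03]
 [ 0.000000e+00  0.000000e+00  0.000000e+00  1.000000e+00]]
```

View pics/scene0.png

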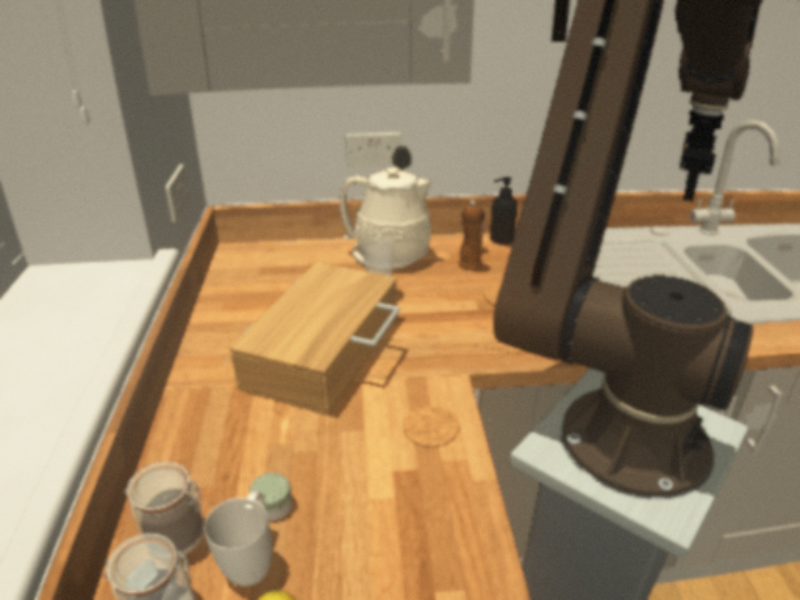

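View pics/top0.png

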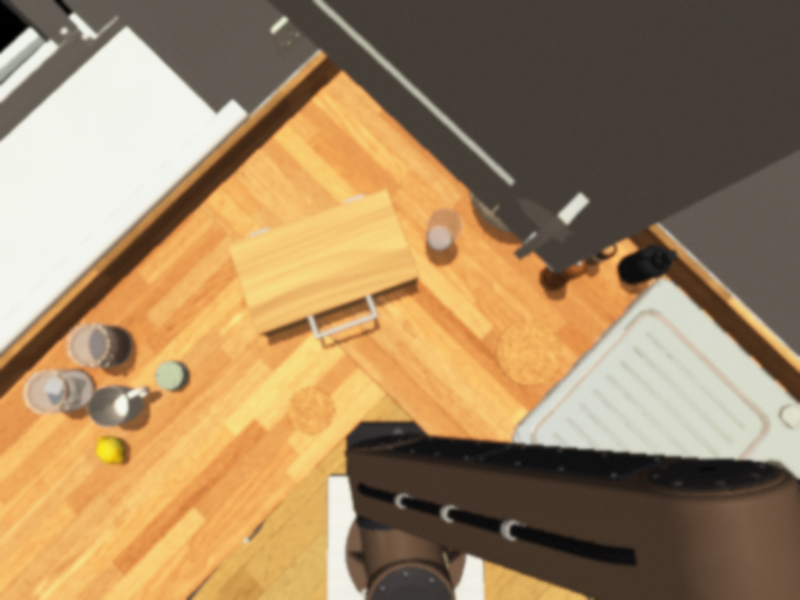

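Run:
```python
from h import *
a,b=pickle.load(open('c0.pkl','rb'))
s=512/800
P=lambda n,u,v,z:print(n,onz(b,(u*s,v*s),z).round(0))
for n,u,v,z in [('lid bl',231,249,97),('lid br',387,191,97),('lid fr',416,276,97),('lid fl',266,329,97),('handle L',319,334,91),('handle R',376,317,91),
 ('matS l',290,410,8),('matS r',335,410,8),('matB l',497,352,8),('matB r',565,352,8),('matB t',530,320,8),('matB b',530,386,8),('tumbler top',443,222,124),('tumbler bot',440,240,0),('mill',556,280,0),('timer',172,377,42),('cabh',580,200,470),('cabcorner',555,268,470)]: P(n,u,v,z)
Q=cloud(b);
for n,u,v in [('lid',320,260),('handle',347,326),('matB',530,352),('matS',312,410),('top',450,400)]:
    print(n,np.median(Q[int(v*s)-1:int(v*s)+2,int(u*s)-1:int(u*s)+2].reshape(-1,3),0).round(0))
# scene camera ray intersect check of handle: view2
def tri(p,q):
    o1,d1=ray(a,np.array(p)*s);o2,d2=ray(b,np.array(q)*s)
    A=np.c_[d1,-d2];t=np.linalg.lstsq(A,o2-o1,rcond=None)[0];x1=o1+d1*t[0];x2=o2+d2*t[1];return ((x1+x2)/2).round(0),np.linalg.norm(x1-x2).round(1)
print('handle L/R',tri((368,341),(319,334)),tri((398,308),(376,317)))
# big mat crop
c=b[0][190:260,300:380];save('mat.png',cv2.resize(np.hstack([c,b[0][228:298,160:240]]),None,fx=5,fy=5,interpolation=2))
```

```text
lid bl [606. 339.  97.]
lid br [722.  32.  97.]
lid fr [551. -25.  97.]
lid fl [448. 267.  97.]
handle L [439. 165.  91.]
handle R [471.  54.  91.]
matS l [285. 234.   8.]
matS r [285. 141.   8.]
matB l [ 403. -198.    8.]
matB r [ 402. -341.    8.]
matB t [ 470. -269.    8.]
matB b [ 332. -265.    8.]
tumbler top [652. -76. 124.]
tumbler bot [643. -82.   0.]
mill [ 556. -330.    0.]
timer [355. 468.  42.]
cabh [ 597. -222.  470.]
cabcorner [ 506. -186.  470.]
lid [585. 166.  97.]
handle [455. 111.  97.]
matB [ 403. -266.    9.]
matS [286. 191.   6.]
top [303. -98.   1.]
handle L/R (array([443., 169.,  91.]), np.float64(11.1)) (array([473.,  56.,  94.]), np.float64(4.9))
```

View pics/mat.png

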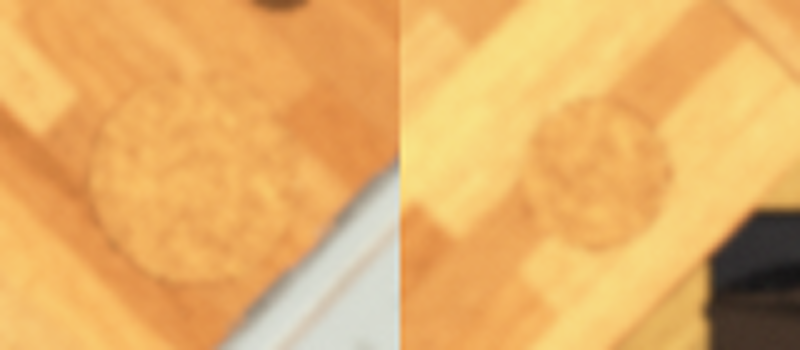

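Two cork mats show up in the top view at 800 px scale: (530,352), about 140 mm wide, and (312,410), about 93 mm wide. The crop confirms the left-hand disc, the one at (530,352), is the large mat, so it is the one meant, at about (402,-267). Next I move above the handle.

Request:
drive_tool(deltas=".24 .33 0 .026;.24 .33 0 .026;.24 .33 0 .026;.24 .33 0 .026;.24 .33 0 .026;.24 .33 0 .026;.24 .33 0 .026;.24 .33 0 .026;.24 .33 0 .026;.24 .33 0 .026", gripper=0)

```text
t: 0.93
eef_pos: [399.4, -272.7, 231.6]
tcp_rot: [-3.142, -0.0, 1.077]
ft_force: [0.4, -1.2, 0.5]
opening: 0.999
grip_force: 0.0
```

Request:
drive_tool(deltas="0 .38 0 .027;0 .38 0 .027;0 .38 0 .027;.0 .38 0 .027;.05 .38 0 .027;.05 .38 0 .027;.05 .38 0 .027;.1 .38 0 .027;.1 .38 0 .027;.1 .38 0 .027")

```text
t: 1.77
eef_pos: [443.7, 107.6, 231.7]
tcp_rot: [3.141, 0.0, 1.926]
ft_force: [1.2, -1.1, 1.0]
opening: 1.0
grip_force: 0.0
```

Run:
```python
from h import *
w=grab('wrist');pickle.dump(w,open('w1.pkl','wb'));save('w1.png',w[0]);print(np.array(w[4]).round(2));print(w[2],w[3])
b=grab('top')
```

```text
[[ 9.4000e-01  3.4000e-01  8.0000e-02  4.2188e+02]
 [ 3.5000e-01 -9.1000e-01 -2.2000e-01  1.6905e+02]
 [-0.0000e+00  2.4000e-01 -9.7000e-01  3.8456e+02]
 [ 0.0000e+00  0.0000e+00  0.0000e+00  1.0000e+00]]
[[282.46526082   0.         255.35396214]
 [  0.         282.46526082 191.70166839]
 [  0.           0.           1.        ]] -0.015034831759271644
```

View pics/w1.png

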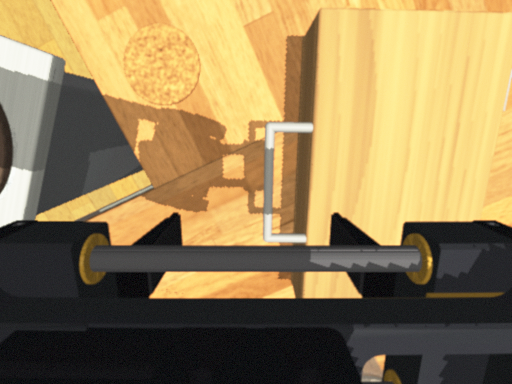

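Run:
```python
from h import *
w=pickle.load(open('w1.pkl','rb'))
p=[onz(w,u,91) for u in((269,128),(268,239))];print(p,(p[0]+p[1])/2,np.linalg.norm(p[0]-p[1]))
d=p[0]-p[1];print(np.arctan2(-d[0],d[1]))
q=[onz(w,u,97) for u in((322,10),(312,215))];d=q[0]-q[1];print(q,np.arctan2(-d[0],d[1]))
Q=cloud(w);print(Q[160:200:10,266:272].round(0)[:,:,2])
```

```text
[array([436.41618841, 169.14649158,  91.        ]), array([478.64403354,  55.92850416,  91.        ])] [457.53011098 112.53749787  91.        ] 120.83668143753184
0.35699698699524685
[array([443.77917899, 284.26094713,  97.        ]), array([511.78313426, 100.32990209,  97.        ])] 0.354138249129367
[[95. 96. 96. 96. 96. 96.]
 [95. 97. 97. 96. 96. 95.]
 [95. 97. 97. 96. 97. 96.]
 [96. 97. 96. 96. 95. 95.]]
```

Request:
drive_tool(deltas=".05 .02 -.2 0;.05 .02 -.2 0;.04 .01 -.2 0;0 0 -.2 0;0 0 -.2 0;0 0 -.2 0;0 0 -.15 0;0 0 -.1 0;0 0 0 0", gripper=0.53)

```text
t: 2.62
eef_pos: [456.8, 109.9, 84.9]
tcp_rot: [-3.138, -0.001, 1.921]
ft_force: [0.1, -0.1, 0.6]
opening: 0.481
grip_force: 0.0
```

Request:
drive_tool(deltas="0 0 0 0;0 0 0 0;0 0 0 0;0 0 0 0;0 0 0 0", gripper=1)

```text
t: 3.03
eef_pos: [458.0, 110.5, 87.2]
tcp_rot: [3.141, 0.0, 1.922]
ft_force: [-0.4, -0.2, 0.5]
opening: 0.177
grip_force: 0.0
```

Run:
```python
import numpy as np
t=np.r_[0,.06,np.arange(1,15)*.13+.03,1.88]; a=t+.026
P=np.c_[-232*np.cos(a)*.937,-232*np.cos(a)*.349,232*np.sin(a)]/100
D=np.diff(P.round(2),axis=0)
print(len(D));print(';'.join('%.2f %.2f %.2f 0'%tuple(r) for r in D))
```

```text
16
0.00 0.00 0.14 0;0.03 0.01 0.23 0;0.07 0.03 0.29 0;0.11 0.04 0.28 0;0.14 0.05 0.26 0;0.17 0.06 0.25 0;0.19 0.08 0.21 0;0.22 0.08 0.19 0;0.25 0.09 0.15 0;0.26 0.10 0.12 0;0.27 0.10 0.09 0;0.28 0.10 0.04 0;0.28 0.11 0.01 0;0.28 0.10 -0.04 0;0.27 0.10 -0.07 0;0.07 0.03 -0.02 0
```

Request:
drive_tool(deltas="0 0 0 0;0 0 0 0;0 0 0 0")

```text
t: 3.28
eef_pos: [457.1, 110.2, 87.0]
tcp_rot: [-3.14, -0.0, 1.922]
ft_force: [-4.1, -3.3, 5.9]
opening: 0.097
grip_force: 30.0
```

Request:
drive_tool(deltas="0.00 0.00 0.14 0;0.03 0.01 0.23 0;0.07 0.03 0.29 0;0.11 0.04 0.28 0;0.14 0.05 0.26 0;0.17 0.06 0.25 0;0.19 0.08 0.21 0;0.22 0.08 0.19 0")

```text
t: 3.95
eef_pos: [551.0, 144.4, 273.9]
tcp_rot: [-3.142, 0.003, 1.922]
ft_force: [8.9, -6.6, -12.6]
opening: 0.096
grip_force: 30.0
```

Request:
drive_tool(deltas="0.25 0.09 0.15 0;0.26 0.10 0.12 0;0.27 0.10 0.09 0;0.28 0.10 0.04 0;0.28 0.11 0.01 0;0.28 0.10 -0.04 0;0 0 0 0;0 0 0 0")

```text
t: 4.62
eef_pos: [714.8, 204.9, 308.8]
tcp_rot: [3.139, 0.002, 1.921]
ft_force: [2.9, -5.4, 3.8]
opening: 0.097
grip_force: 30.0
```

Request:
drive_tool(deltas=".1 .04 0 0;.1 .04 -.02 0;.1 .04 -.02 0;0 0 0 0;0 0 .2 0;0 0 .3 0;-.1 0 .2 0;-.3 -.1 0 0", gripper=0.4)

```text
t: 5.28
eef_pos: [704.5, 208.2, 377.9]
tcp_rot: [3.136, 0.001, 1.922]
ft_force: [-0.4, -0.4, 1.0]
opening: 0.579
grip_force: 0.0
```

Request:
drive_tool(deltas="-.35 -.13 0 0;-.35 -.13 0 0;-.35 -.13 0 0;-.35 -.13 0 0;-.2 -.1 0 0;0 0 0 0", gripper=0)

```text
t: 5.78
eef_pos: [538.8, 144.2, 376.2]
tcp_rot: [3.141, 0.0, 1.922]
ft_force: [-0.7, 0.6, -0.6]
opening: 0.957
grip_force: 0.0
```

Run:
```python
from h import *
w=grab('wrist');b=grab('top');pickle.dump((w,b),open('w2.pkl','wb'));save('w2.png',np.hstack([cv2.resize(w[0],(400,300)),cv2.resize(b[0],(400,300))]))
Q=cloud(w)
for z in(0,30,100,300):print((abs(Q[...,2]-z)<5).sum())
```

```text
51008
959
2499
0
```

View pics/w2.png

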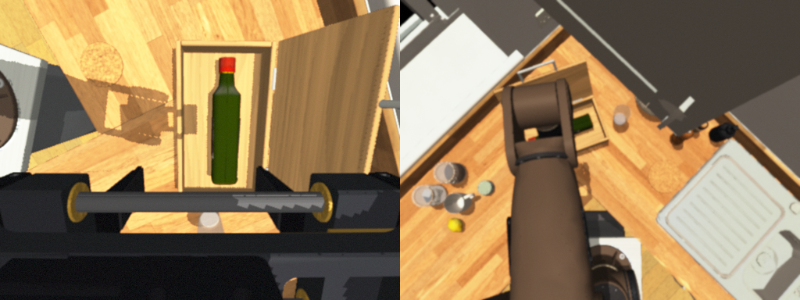

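Run:
```python
from h import *
w,b=pickle.load(open('w2.pkl','rb'))
hsv=cv2.cvtColor(w[0],cv2.COLOR_RGB2HSV)
roi=np.zeros(hsv.shape[:2],bool);roi[50:235,238:345]=1
H,S,V=[hsv[...,i].astype(int) for i in range(3)]
red=roi&((H<6)|(H>174))&(S>150)&(V>60); gr=roi&(H>30)&(H<90)&(S>60)&(V<130)
for m in(red,gr):
    v,u=np.nonzero(m);print(m.sum(),u.min(),u.max(),v.min(),v.max())
v,u=np.nonzero(gr);rows=[(r,u[v==r].min(),u[v==r].max()) for r in range(v.min(),v.max(),12)];print(rows)
Q=cloud(w);
for r,u0,u1 in rows: print(r,onz(w,(u0,r),38).round(0)[:2],onz(w,(u1,r),38).round(0)[:2],Q[r,(u0+u1)//2].round(0))
print('cap',[onz(w,(u,v),38).round(0) for u,v in((291,75),)],'depth',np.median(Q[red],0))
```

```text
324 281 300 74 91
4173 271 344 94 234
[(94, np.int64(282), np.int64(293)), (106, np.int64(281), np.int64(298)), (118, np.int64(276), np.int64(303)), (130, np.int64(273), np.int64(306)), (142, np.int64(273), np.int64(305)), (154, np.int64(274), np.int64(305)), (166, np.int64(273), np.int64(305)), (178, np.int64(273), np.int64(304)), (190, np.int64(274), np.int64(303)), (202, np.int64(273), np.int64(302)), (214, np.int64(272), np.int64(302)), (226, np.int64(272), np.int64(342))]
94 [543. 265.] [560. 271.] [550. 266.  50.]
106 [548. 246.] [575. 256.] [559. 250.  53.]
118 [547. 225.] [590. 241.] [565. 231.  65.]
130 [550. 205.] [602. 224.] [572. 214.  67.]
142 [557. 186.] [608. 205.] [579. 196.  68.]
154 [566. 168.] [616. 186.] [586. 178.  67.]
166 [572. 148.] [624. 167.] [593. 160.  67.]
178 [579. 128.] [631. 146.] [599. 141.  68.]
190 [589. 108.] [637. 126.] [606. 122.  67.]
202 [595.  86.] [644. 104.] [517. 206. 529.]
214 [601.  64.] [653.  83.] [621.  82.  67.]
226 [610.  43.] [731.  87.] [679.  57.  10.]
cap [array([546., 297.,  38.])] depth [547.26074307 283.81619838  54.06741505]
```

Request:
drive_tool(deltas="-.15 .38 0 0;-.15 .38 0 0;-.15 .38 0 0;-.15 .38 0 0;-.15 .38 0 0;-.15 .38 0 0;-.15 .38 0 0;-.15 .38 0 0;-.15 .38 0 0;-.15 .38 0 0")

```text
t: 6.72
eef_pos: [392.0, 528.1, 373.9]
tcp_rot: [-3.141, 0.0, 1.922]
ft_force: [0.9, 0.0, 0.4]
opening: 0.999
grip_force: 0.0
```

Request:
drive_tool(deltas="-.12 .39 0 0;-.12 .39 0 0;-.12 .39 0 0;-.12 .39 0 0;-.12 .39 0 0;-.12 .39 0 0;-.12 .39 0 0;-.12 .39 0 0;-.12 .39 0 0;-.12 .39 0 0")

```text
t: 7.55
eef_pos: [278.7, 864.6, 363.6]
tcp_rot: [3.136, -0.007, 1.92]
ft_force: [1.2, -4.9, 29.2]
opening: 1.002
grip_force: 0.0
```

Request:
drive_tool(deltas="0 0 0 0;0 0 0 0")

```text
t: 7.72
eef_pos: [277.1, 866.6, 359.4]
tcp_rot: [3.137, -0.006, 1.924]
ft_force: [0.1, -0.5, 0.3]
opening: 1.0
grip_force: 0.0
```

Request:
drive_tool(deltas="-.1 .3 0 0;-.1 .3 0 0")

```text
t: 7.88
eef_pos: [249.2, 889.5, 351.6]
tcp_rot: [3.113, -0.038, 1.92]
ft_force: [-0.8, 0.6, -0.3]
opening: 1.0
grip_force: 0.0
```

Run:
```python
from h import *
s=env.state();print(s['joints'].round(3),s['qvel'].round(3),s['ft_force'])
```

```text
[1.226 1.085 0.047 0.002 1.962 0.878] [ 0.263  0.114  0.001  0.014 -0.284  0.245] [-0.84427436  0.63246703 -0.34577319]
```

Request:
drive_tool(deltas="-.12 .38 0 0;-.12 .38 0 0;-.12 .38 0 0;0 0 0 0")

```text
t: 8.22
eef_pos: [189.9, 932.8, 317.2]
tcp_rot: [3.086, -0.082, 1.929]
ft_force: [-0.6, 1.1, -0.6]
opening: 0.997
grip_force: 0.0
```

Request:
drive_tool(deltas=".12 -.38 0 0;.12 -.38 0 0;0 0 0 0")

```text
t: 8.47
eef_pos: [210.4, 895.6, 320.2]
tcp_rot: [3.089, -0.075, 1.923]
ft_force: [0.1, -0.3, -1.1]
opening: 0.998
grip_force: 0.0
```

Run:
```python
from h import *
s=env.state();print(s['joints'].round(3),s['qvel'].round(3),s['ft_force'])
```

```text
[1.267 0.968 0.39  0.004 1.692 0.918] [ 0.011  0.07  -0.303  0.006  0.128  0.021] [ 0.07870113 -0.29947543 -1.06637039]
```

Request:
drive_tool(deltas=".19 -.37 0 0;.19 -.37 0 0;.19 -.37 0 0;.19 -.37 0 0;.19 -.37 0 0;.19 -.37 0 0;.19 -.37 0 0;.19 -.37 0 0;.19 -.37 0 0;.19 -.37 0 0")

```text
t: 9.3
eef_pos: [397.7, 538.1, 324.4]
tcp_rot: [3.08, -0.082, 1.925]
ft_force: [1.6, -0.6, 0.9]
opening: 1.001
grip_force: 0.0
```

```bash
cat > js.py <<'E'
from h import *
s=env.state();print(s['t'],repr(s['joints'].round(4).tolist()),s['eef_pos'].round(1).tolist(),s['tcp_rot'].round(3).tolist(),s['ft_force'].round(1))
E
python3 js.py
```

```text
9.3 [0.8181, 0.4498, 1.3808, 0.0487, 1.2195, 0.4521] [397.7, 538.1, 324.4] [3.08, -0.082, 1.925] [ 1.6 -0.6  0.9]
```

Request:
drive_tool(deltas=".19 -.37 0 0;.19 -.37 0 0;.19 -.37 0 0;.19 -.37 0 0;.19 -.37 0 0;.19 -.37 0 0;.19 -.37 0 0;.19 -.37 0 0;.19 -.37 0 0;.15 -.3 0 0")

```text
t: 10.13
eef_pos: [585.2, 172.9, 324.2]
tcp_rot: [3.079, -0.077, 1.924]
ft_force: [0.9, 0.4, 0.4]
opening: 0.998
grip_force: 0.0
```

Request:
drive_tool(deltas="0 0 0 0;0 0 0 0")

```text
t: 10.3
eef_pos: [584.4, 174.0, 323.3]
tcp_rot: [3.081, -0.078, 1.922]
ft_force: [0.5, 1.2, -0.5]
opening: 1.002
grip_force: 0.0
```

```bash
python3 js.py
```

```text
10.3 [0.1439, 0.3731, 1.507, 0.0943, 1.2194, -0.2352] [584.4, 174.0, 323.3] [3.081, -0.078, 1.922] [ 0.5  1.2 -0.5]
```

Request:
drive_tool(deltas=".05 -.18 -.3 0;0 0 -.38 0;0 0 -.4 0;0 0 -.4 0;0 0 -.38 0;0 0 -.3 0;0 0 -.25 0;0 0 -.2 0;0 0 -.15 0;0 0 0 0")

```text
t: 11.13
eef_pos: [587.1, 158.7, 43.2]
tcp_rot: [3.087, -0.079, 1.926]
ft_force: [0.3, 0.4, 0.4]
opening: 0.994
grip_force: 0.0
```

Request:
drive_tool(deltas="0 0 0 0;0 0 0 0;0 0 0 0;0 0 0 0;0 0 0 0;0 0 0 0", gripper=1)

```text
t: 11.63
eef_pos: [588.2, 157.4, 46.1]
tcp_rot: [3.082, -0.078, 1.924]
ft_force: [4.7, 0.9, 3.0]
opening: 0.636
grip_force: 2.5
```

Request:
drive_tool(deltas="0 0 0 0;0 0 0 0;0 0 .1 0;0 0 .2 0;0 0 .3 0;0 0 .35 0;0 0 .35 0;0 0 .2 0")

```text
t: 12.3
eef_pos: [586.3, 157.0, 198.0]
tcp_rot: [3.086, -0.078, 1.924]
ft_force: [1.9, 0.1, -5.5]
opening: 0.61
grip_force: 29.5
```

```bash
python3 js.py
python3 - <<'E'
from h import *
w=grab('wrist');save('w3.png',w[0])
E
```

```text
12.3 [0.1151, 0.4849, 1.6748, 0.1098, 0.9489, -0.2989] [586.3, 157.0, 198.0] [3.086, -0.078, 1.924] [ 1.9  0.1 -5.5]
```

View pics/w3.png

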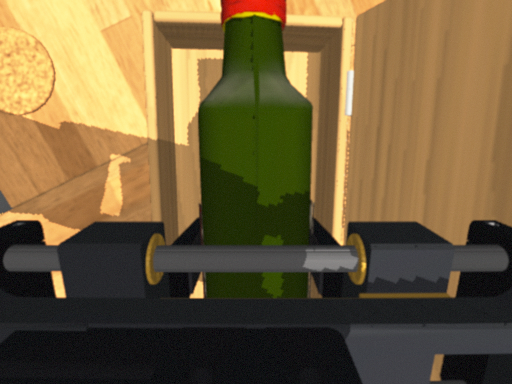

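Request:
drive_tool(deltas="-.25 -.27 0 0;-.25 -.27 0 0;-.25 -.27 0 0;-.25 -.27 0 0;-.25 -.27 0 0;-.26 -.27 0 0;0 0 -.3 0;0 0 -.35 0;0 0 -.35 0;0 0 -.3 0")

```text
t: 13.18
eef_pos: [434.1, -5.1, 62.7]
tcp_rot: [3.089, -0.079, 1.923]
ft_force: [0.5, 1.0, -5.6]
opening: 0.6
grip_force: 30.0
```

Request:
drive_tool(deltas="0 0 -.13 0;0 0 -.08 0;0 0 -.05 0;0 0 0 0;0 0 0 0")

```text
t: 13.6
eef_pos: [435.7, -4.8, 39.1]
tcp_rot: [3.086, -0.079, 1.925]
ft_force: [0.2, -0.7, -6.4]
opening: 0.598
grip_force: 29.8
```

```bash
python3 js.py
cat > kin.py <<'E'
import numpy as np
from scipy.optimize import least_squares
from scipy.spatial.transform import Rotation as R
D=[([-1.41962668,.491549049,1.55945979,-2.46e-5,1.09166454,-.105582765],[158.706,-604.284,231.06],[-3.1405,-.0001,.2568]),
([0.8181,0.4498,1.3808,0.0487,1.2195,0.4521],[397.7,538.1,324.4],[3.08,-.082,1.925]),
([0.1439,0.3731,1.507,0.0943,1.2194,-0.2352],[584.4,174.0,323.3],[3.081,-.078,1.922]),
([0.1151,0.4849,1.6748,0.1098,0.9489,-0.2989],[586.3,157.0,198.0],[3.086,-.078,1.924]),
([1.267,.968,.39,.004,1.692,.918],[210.4,895.6,320.2],[3.089,-.075,1.923]),([1.226,1.085,.047,.002,1.962,.878],[249.2,889.5,351.6],[3.113,-.038,1.92])]
Ry=lambda a:R.from_euler('y',a).as_matrix()
Rz=lambda a:R.from_euler('z',a).as_matrix()
def fk(q,p):
    a1,d1,L2,e,L3,Lt=p
    M=Rz(q[0]);x=np.array([0,0,d1])+M@[a1,0,0]
    M=M@Ry(q[1]);x=x+M@[0,0,L2]
    M=M@Ry(q[2]);x=x+M@[e,0,L3]
    M=M@Rz(q[3])@Ry(q[4])@Rz(q[5]);x=x+M@[0,0,Lt]
    return x,M
def fit():
    f=lambda p:np.concatenate([fk(q,p)[0]-x for q,x,_ in D])
    return least_squares(f,[0,300,450,0,450,250])
if __name__=='__main__':
    r=fit();print(r.x.round(1),r.fun.round(1));np.save('kp.npy',r.x)
    for q,x,o in D[:3]:print(fk(q,r.x)[1].round(2).tolist(),R.from_euler('xyz',o).as_matrix().round(2).tolist())
E
python3 kin.py
```

```text
13.6 [-0.2199, 0.5683, 2.2008, 0.2613, 0.3805, -0.8147] [435.7, -4.8, 39.1] [3.086, -0.079, 1.925] [ 0.2 -0.7 -6.4]
[-42.2 820.3 595.   11.7 409.4 916.1] [-69.1  15.7  -1.9  45.6  -3.6   3.9  -1.4  -7.7   3.6   2.1  -6.8  -0.4
  65.6  -2.9   0.1  54.5 -39.   -5.3]
[[-0.25, 0.97, -0.0], [0.97, 0.25, 0.0], [0.0, 0.0, -1.0]] [[0.97, 0.25, -0.0], [0.25, -0.97, 0.0], [0.0, -0.0, -1.0]]
[[-0.94, -0.35, 0.03], [-0.34, 0.93, 0.1], [-0.06, 0.08, -0.99]] [[-0.35, 0.94, 0.03], [0.93, 0.34, 0.1], [0.08, 0.06, -0.99]]
[[-0.94, -0.34, 0.03], [-0.34, 0.94, 0.09], [-0.06, 0.08, -1.0]] [[-0.34, 0.94, 0.03], [0.94, 0.34, 0.09], [0.08, 0.06, -1.0]]
```

```bash
sed -i 's/a1,d1,L2,e,L3,Lt=p/a1,d1,L2,e,L3,Lt,b=p/; s/\[a1,0,0\]/[a1,b,0]/; s/\[0,300,450,0,450,250\]/[0,300,450,0,450,250,66]/; s/^Ry=/D.append(([-0.2199, 0.5683, 2.2008, 0.2613, 0.3805, -0.8147],[435.7, -4.8, 39.1],[3.086, -0.079, 1.925]))\nRy=/' kin.py
cat >> kin.py <<'E'
    lo=[-.84,.05,.06];hi=[2.19,2.79,2.93]
    def ik(rr,z,tau):  # tau: tool tilt outward from down, radial plane
        bx=r.x[6];rad=np.sqrt(rr*rr-bx*bx)
        g=lambda q:[*(np.array(fk([0,q[0],q[1],0,np.pi-tau-q[0]-q[1],0],r.x)[0])[[0,2]]-[rad,z])]
        out=None
        for s in([.5,1.5],[0,2.2],[1,.8]):
            k=least_squares(g,s)
            if k.cost<1e-3:
                q=[k.x[0],k.x[1],np.pi-tau-k.x.sum()]
                if all(l<=a<=h for l,a,h in zip(lo,q,hi)):out=np.round(q,2)
        return out
    for tau in(-.6,-.3,0,.5,.8,1.,1.2,1.4,1.57):print(tau,*[(rr,z,ik(rr,z,tau)) for rr,z in((434,36),(482,140),(482,200))])
E
python3 kin.py
```

```text
[  0.  196.7 586.8  43.1 410.9 255.   65.9] [-0.   0.  -0.   0.  -0.  -0.  -0.   0.   0.   0.  -0.   0.   0.2 -0.1
 -0.  -0.2  0.1  0.   0.   0.  -0. ]
[[-0.25, 0.97, -0.0], [0.97, 0.25, 0.0], [0.0, 0.0, -1.0]] [[0.97, 0.25, -0.0], [0.25, -0.97, 0.0], [0.0, -0.0, -1.0]]
[[-0.94, -0.35, 0.03], [-0.34, 0.93, 0.1], [-0.06, 0.08, -0.99]] [[-0.35, 0.94, 0.03], [0.93, 0.34, 0.1], [0.08, 0.06, -0.99]]
[[-0.94, -0.34, 0.03], [-0.34, 0.94, 0.09], [-0.06, 0.08, -1.0]] [[-0.34, 0.94, 0.03], [0.94, 0.34, 0.09], [0.08, 0.06, -1.0]]
-0.6 (434, 36, array([0.76, 1.86, 1.13])) (482, 140, array([0.65, 1.69, 1.41])) (482, 200, array([0.57, 1.64, 1.53]))
-0.3 (434, 36, array([0.65, 2.02, 0.78])) (482, 140, array([0.52, 1.83, 1.08])) (482, 200, array([0.44, 1.78, 1.22]))
0 (434, 36, array([0.57, 2.19, 0.37])) (482, 140, array([0.42, 2.  , 0.72])) (482, 200, array([0.33, 1.94, 0.87]))
0.5 (434, 36, None) (482, 140, None) (482, 200, array([0.22, 2.24, 0.18]))
0.8 (434, 36, None) (482, 140, None) (482, 200, None)
1.0 (434, 36, None) (482, 140, None) (482, 200, None)
1.2 (434, 36, None) (482, 140, None) (482, 200, None)
1.4 (434, 36, None) (482, 140, None) (482, 200, None)
1.57 (434, 36, None) (482, 140, None) (482, 200, None)
```

Request:
drive_tool(deltas="0 0 -.03 0;0 0 0 0;0 0 0 0")

```text
t: 13.85
eef_pos: [436.5, -4.8, 37.0]
tcp_rot: [3.084, -0.077, 1.925]
ft_force: [0.6, 3.4, 6.5]
opening: 0.611
grip_force: 29.8
```

```bash
cat > ik.py <<'E'
from kin import *
p=np.load('kp.npy');lo=np.array([-3.1,-.84,.05,-1.13,.06,-2.69]);hi=np.array([3.1,2.19,2.79,4.28,2.93,2.69])
OFF=None
def tool(psi,tau,s=1): # tool axes: z tilt tau toward psi, y horizontal perp
    z=np.array([np.sin(tau)*np.cos(psi),np.sin(tau)*np.sin(psi),-np.cos(tau)]);y=s*np.array([-np.sin(psi),np.cos(psi),0]);x=np.cross(y,z);return np.c_[x,y,z]
q,x,o=D[2];F=fk(q,p)[1].T@R.from_euler('xyz',o).as_matrix();F=R.from_euler('z',np.round(R.from_matrix(F).as_euler('xyz')[2]/(np.pi/2))*np.pi/2).as_matrix()
def ik(x,M,seeds=None,n=12,rng=np.random.default_rng(0)):
    best=None
    def f(q):
        a,b=fk(q,p);return np.r_[(a-x)/100,R.from_matrix(M.T@(b@F)).as_rotvec()*3]
    for s in (seeds if seeds is not None else rng.uniform(lo,hi,(n,6))):
        k=least_squares(f,np.clip(s,lo+1e-3,hi-1e-3),bounds=(lo,hi),max_nfev=60)
        if k.cost<1e-5:
            m=np.min(np.r_[k.x-lo,hi-k.x])
            if best is None or m>best[0]:best=(m,k.x)
    return best
if __name__=='__main__':
    for tau in(1.57,1.2):
        for d in range(-180,180,30):
            for s in(1,-1):
                b=ik(np.array([402,-267,155.]),tool(np.radians(d),tau,s))
                if b:print(tau,d,s,round(b[0],2),b[1].round(2))
E
python3 kin.py >/dev/null; python3 ik.py
```

```text
1.57 -180 1 0.56 [-0.48  1.01  1.5  -0.57  2.13  1.24]
1.57 -180 -1 0.56 [-0.48  1.01  1.5  -0.57  2.13 -1.9 ]
1.57 -150 1 0.22 [-0.32  0.95  1.7  -0.91  1.89  1.19]
1.57 -150 -1 0.22 [-0.32  0.95  1.7  -0.91  1.89 -1.95]
1.57 -60 1 0.19 [-0.41  1.04  2.6   3.85  1.96  1.89]
1.57 -60 -1 0.19 [-0.41  1.04  2.6   3.85  1.96 -1.25]
1.57 -30 1 0.04 [-0.95  1.21  2.75  2.56  2.3   1.15]
1.57 -30 -1 0.04 [-0.95  1.21  2.75  2.56  2.3  -1.99]
1.57 0 1 0.26 [-1.29  0.98  2.53  1.84  1.67  1.21]
1.57 0 -1 0.26 [-1.29  0.98  2.53  1.84  1.67 -1.93]
1.57 30 1 0.58 [-1.29  0.89  2.21  1.33  1.58  1.61]
1.57 30 -1 0.58 [-1.29  0.89  2.21  1.33  1.58 -1.53]
1.57 60 1 0.85 [-1.18  0.91  1.9   0.94  1.77  1.84]
1.57 60 -1 0.89 [-1.18  0.91  1.9   0.94  1.77 -1.3 ]
1.57 90 1 0.82 [-1.01  0.97  1.64  0.63  2.02  1.87]
1.57 90 -1 0.91 [-1.01  0.97  1.64  0.63  2.02 -1.27]
1.57 120 1 0.72 [-0.84  1.02  1.47  0.26  2.21  1.73]
1.57 120 -1 0.72 [-0.84  1.02  1.47  0.26  2.21 -1.41]
1.57 150 1 0.67 [-0.65  1.03  1.41 -0.17  2.26  1.46]
1.57 150 -1 0.67 [-0.65  1.03  1.41 -0.17  2.26 -1.68]
1.2 -180 1 0.65 
[... 345 characters left out ...]
77  1.48  1.46]
1.2 -30 -1 0.1 [-0.92  0.75  2.69  2.77  1.48 -1.68]
1.2 0 1 0.28 [-1.23  0.67  2.51  1.92  1.21  1.53]
1.2 0 -1 0.28 [-1.23  0.67  2.51  1.92  1.21 -1.61]
1.2 30 1 0.58 [-1.25  0.67  2.21  1.28  1.26  1.83]
1.2 30 -1 0.58 [-1.25  0.67  2.21  1.28  1.26 -1.31]
1.2 60 1 0.73 [-1.15  0.74  1.92  0.86  1.5   1.96]
1.2 60 -1 0.87 [-1.15  0.74  1.92  0.86  1.5  -1.18]
1.2 90 1 0.78 [-1.    0.81  1.68  0.54  1.76  1.91]
1.2 90 -1 1.11 [-1.    0.81  1.68  0.54  1.76 -1.23]
1.2 120 1 0.96 [-0.83  0.87  1.51  0.22  1.94  1.73]
1.2 120 -1 0.99 [-0.83  0.87  1.51  0.22  1.94 -1.41]
1.2 150 1 0.95 [-0.66  0.89  1.46 -0.14  1.98  1.47]
1.2 150 -1 0.95 [-0.66  0.89  1.46 -0.14  1.98 -1.67]
```

Request:
drive_tool(deltas="0 0 -.01 0;0 0 0 0;0 0 0 0;0 0 0 0;0 0 0 0;0 0 0 0", gripper=0)

```text
t: 14.35
eef_pos: [435.7, -4.9, 34.8]
tcp_rot: [3.086, -0.079, 1.924]
ft_force: [-0.1, -0.4, -0.2]
opening: 0.962
grip_force: 0.0
```

Request:
drive_tool(deltas="0 0 0 0;0 0 0 0;0 0 0 0;0 0 0 0;-.035 .095 0 0;-.035 .095 -.01 0;0 0 0 0")

```text
t: 14.93
eef_pos: [427.4, 15.8, 33.7]
tcp_rot: [3.088, -0.08, 1.925]
ft_force: [1.2, -0.4, -0.3]
opening: 0.999
grip_force: 0.0
```

Request:
drive_tool(deltas="0 0 0 0;0 0 0 0;0 0 0 0;0 0 0 0;0 0 0 0;0 0 0 0;0 0 0 0;0 0 0 0;0 0 0 0", gripper=1)

```text
t: 15.68
eef_pos: [429.0, 14.0, 33.9]
tcp_rot: [3.086, -0.078, 1.924]
ft_force: [0.9, -1.5, 2.8]
opening: 0.61
grip_force: 29.7
```

Run:
```python
from h import *
from scipy.spatial.transform import Rotation as R
s=env.state();M=R.from_euler('xyz',s['tcp_rot']).as_matrix();y=M[:,1]
c=np.cross([0,0,1],y);c/=np.linalg.norm(c);c=c if c[1]>0 else -c
ct=M.T@c;np.save('ct.npy',ct);print(c,ct,s['joints'].round(3))
w=grab('wrist');save('w4.png',w[0])
```

```text
[-0.34220922  0.93962378  0.        ] [9.96925921e-01 6.57100526e-18 7.83499118e-02] [-0.179  0.575  2.222  0.283  0.349 -0.797]
```

View pics/w4.png

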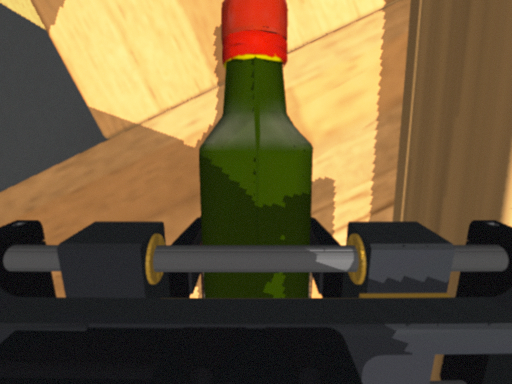

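Request:
drive_tool(deltas="0 0 .15 0;0 0 .3 0;0 0 .37 0;0 0 .37 0;0 0 .37 0;0 0 .37 0;0 0 .37 0;0 0 .37 0")

```text
t: 16.4
eef_pos: [427.3, 14.4, 302.0]
tcp_rot: [3.089, -0.08, 1.924]
ft_force: [1.6, 0.0, -7.3]
opening: 0.597
grip_force: 30.0
```

Request:
drive_tool(deltas="-.12 .32 .19 -.012;-.16 .32 .19 -.012;-.16 .32 .19 -.012;-.16 .32 .19 -.012;-.16 .32 .19 -.012;-.16 .32 .19 -.012;-.16 .32 .19 -.012;-.16 .32 .19 -.012;-.16 .32 .19 -.012;-.16 .32 .19 -.012")

```text
t: 17.23
eef_pos: [270.8, 335.1, 490.8]
tcp_rot: [3.088, -0.077, 1.545]
ft_force: [2.5, 0.2, -5.5]
opening: 0.597
grip_force: 30.0
```

Request:
drive_tool(deltas="-.17 .32 .19 -.012;-.17 .32 .19 -.012;-.17 .32 .19 -.012;-.17 .32 .19 -.012;-.17 .32 .19 -.012;-.17 .32 .19 -.012;-.17 .32 .19 -.012;0 0 0 0")

```text
t: 17.9
eef_pos: [151.1, 563.0, 623.4]
tcp_rot: [3.088, -0.078, 1.285]
ft_force: [0.0, -0.8, -8.2]
opening: 0.597
grip_force: 30.0
```

```bash
cat >> js.py <<'E'
from scipy.spatial.transform import Rotation as R
M=R.from_euler('xyz',s['tcp_rot']).as_matrix();c=M@np.load('ct.npy');q=s['joints']
print('bottle axis',c.round(3),'lean',np.arccos(c[2]).round(3),'toolz',M[:,2].round(3),'y',M[:,1].round(3),'phi',(q[1]+q[2]).round(3),'grip',s['grip_force'],s['opening'])
E
python3 js.py
```

```text
17.9 [1.2164, 0.2819, 0.8979, -0.0504, 1.8796, 1.4871] [151.1, 563.0, 623.4] [3.088, -0.078, 1.285] [ 0.  -0.8 -8.2]
bottle axis [ 0.286  0.958 -0.   ] lean 1.571 toolz [ 0.073  0.06  -0.996] y [ 0.957 -0.286  0.053] phi 1.18 grip 29.98917818069458 0.5973831841841282
```

Request:
drive_tool(deltas=".09 .23 .32 -.005;.09 .23 .32 -.005;.09 .23 .32 -.005;.09 .23 .32 -.005;.09 .23 .32 0;.09 .23 .32 0;.09 .23 .32 0;.09 .23 .32 0;.09 .23 .32 0;.09 .23 .32 0")

```text
t: 18.73
eef_pos: [196.8, 630.2, 736.1]
tcp_rot: [3.083, -0.189, 1.251]
ft_force: [0.2, 0.7, -5.3]
opening: 0.594
grip_force: 30.0
```

```bash
python3 js.py
```

```text
18.7333 [1.1862, 0.5945, 0.048, -0.0628, 2.3061, 1.4647] [196.8, 630.2, 736.1] [3.083, -0.189, 1.251] [ 0.2  0.7 -5.3]
bottle axis [0.317 0.942 0.11 ] lean 1.46 toolz [ 0.115  0.159 -0.981] y [ 0.944 -0.324  0.058] phi 0.643 grip 29.998490810394287 0.5940598687778667
```

Request:
drive_tool(deltas=".09 .22 .34 0;.09 .22 .34 0;.09 .22 .34 0;.09 .22 .34 0;.09 .22 .34 0;.09 .22 .34 0;.09 .22 .34 0;.09 .22 .34 0;.09 .22 .34 0;.09 .22 .34 0")

```text
t: 19.57
eef_pos: [223.0, 640.2, 776.0]
tcp_rot: [3.072, -0.395, 1.265]
ft_force: [-0.2, -0.2, -6.8]
opening: 0.596
grip_force: 30.0
```

Request:
drive_tool(deltas=".09 .22 .34 0;.09 .22 .34 0;.09 .22 .34 0;.09 .22 .34 0;.09 .22 .34 0;.09 .22 .34 0;.09 .22 .34 0;.09 .22 .34 0;.09 .22 .34 0;.09 .22 .34 0")

```text
t: 20.4
eef_pos: [247.7, 665.2, 818.0]
tcp_rot: [3.048, -0.623, 1.286]
ft_force: [-0.5, 0.5, -7.0]
opening: 0.597
grip_force: 30.0
```

```bash
python3 js.py
```

```text
20.4 [1.1196, 0.529, 0.0485, 0.0049, 1.9349, 1.4373] [247.7, 665.2, 818.0] [3.048, -0.623, 1.286] [-0.5  0.5 -7. ]
bottle axis [0.247 0.819 0.518] lean 1.026 toolz [ 0.252  0.532 -0.809] y [ 0.94  -0.332  0.076] phi 0.578 grip 29.99966025352478 0.5972891205717648
```

Request:
drive_tool(deltas=".09 .22 .34 -.01;.09 .22 .34 -.01;.09 .22 .34 -.01;.09 .22 .34 -.01;.09 .22 .34 -.01;.09 .22 .34 -.01;.09 .22 .34 -.01;.09 .22 .34 -.01;.09 .22 .34 0;.09 .22 .34 0")

```text
t: 21.23
eef_pos: [277.5, 693.4, 860.1]
tcp_rot: [3.038, -0.867, 1.07]
ft_force: [0.1, 0.2, -6.7]
opening: 0.596
grip_force: 30.0
```

Request:
drive_tool(deltas=".09 .22 .34 0;.09 .22 .34 0;.09 .22 .34 0;.09 .22 .34 0;.09 .22 .34 0;.09 .22 .34 0;.09 .22 .34 0;.09 .22 .34 0;.09 .22 .34 0;.09 .22 .34 0")

```text
t: 22.07
eef_pos: [307.6, 724.9, 909.3]
tcp_rot: [3.019, -1.111, 1.119]
ft_force: [0.3, 0.4, -6.5]
opening: 0.595
grip_force: 30.0
```

```bash
python3 js.py
```

```text
22.0667 [1.1279, 0.5335, 0.0485, -0.1318, 1.4501, 1.5907] [307.6, 724.9, 909.3] [3.019, -1.111, 1.119] [ 0.3  0.4 -6.5]
bottle axis [0.232 0.457 0.859] lean 0.538 toolz [ 0.498  0.747 -0.44 ] y [ 0.845 -0.532  0.054] phi 0.582 grip 30.00077337026596 0.5954369497188373
```

Request:
drive_tool(deltas=".09 .22 .34 0;.09 .22 .34 0;.09 .22 .34 0;.09 .22 .34 0;.09 .22 .34 0;.09 .22 .34 0;.09 .22 .34 0;.09 .22 .34 0;.09 .22 .34 0;.09 .22 .34 0")

```text
t: 22.9
eef_pos: [330.0, 753.4, 957.4]
tcp_rot: [2.924, -1.347, 1.24]
ft_force: [-0.9, -0.3, -6.5]
opening: 0.599
grip_force: 30.0
```

Request:
drive_tool(deltas=".09 .22 .34 0;.09 .22 .34 0;.09 .22 .34 0;.09 .22 .34 0;.09 .22 .34 0;.09 .22 .34 0;.09 .22 .34 0;.09 .22 .34 0;.09 .22 .34 0;.09 .22 .34 0")

```text
t: 23.73
eef_pos: [343.4, 773.2, 1001.8]
tcp_rot: [1.499, -1.525, 2.686]
ft_force: [0.7, -0.1, -5.9]
opening: 0.596
grip_force: 30.0
```

```bash
python3 js.py
```

```text
23.7333 [1.0884, 0.5695, 0.0484, -0.055, 0.9503, 1.5565] [343.4, 773.2, 1001.8] [1.499, -1.525, 2.686] [ 0.7 -0.1 -5.9]
bottle axis [-0.002  0.088  0.996] lean 0.088 toolz [0.503 0.864 0.003] y [ 0.863 -0.503  0.046] phi 0.618 grip 30.001401007175446 0.5955141773855924
```

```bash
cat > sim.py <<'E'
from ik import *
def run(q,M0,x0,wps,show=1):
    x=np.array(x0,float);M=M0;rows=0
    for X,turn in wps: # turn rad total
        d=np.array(X)-x;n=int(max(np.ceil(np.linalg.norm(d)/40),np.ceil(abs(turn)/.12)));mx=0;mg=9
        for i in range(n):
            x=x+d/n;M=R.from_euler('z',turn/n).as_matrix()@M
            def f(k):
                a,b=fk(k,p);return np.r_[(a-x)/100,R.from_matrix(M.T@(b@F)).as_rotvec()*5]
            k=least_squares(f,np.clip(q,lo+1e-4,hi-1e-4),bounds=(lo,hi));dq=abs(k.x-q).max();q=k.x;mx=max(mx,dq);mg=min(mg,np.min(np.r_[q-lo,hi-q]))
            if k.cost>1e-4:print('miss',x.round(0),k.cost)
        rows+=n;w=x-255*M[:,2]
        print(X,n,'q',q.round(2),'maxdq',round(mx,2),'margin',round(mg,2),'wrist',w.round(0))
    return q,M
if __name__=='__main__':
    from cell import env
    s=env.state();M=R.from_euler('xyz',s['tcp_rot']).as_matrix();
    a=(s['joints'],M,s['eef_pos'])
    for turns in((0,0,0,0),(.3,.3,-.3,-.3),(-.3,-.4,.3,.4)):
        print(turns);run(*a,[((340,620,700),turns[0]),((400,300,450),turns[1]),((440,0,400),turns[2]),((402,-267,350),turns[3]),((402,-267,155),0)])
E
python3 sim.py
```

```text
(0, 0, 0, 0)
(340, 620, 700) 9 q [ 0.94  0.07  1.6   2.33  0.15 -0.81] maxdq 1.0 margin 0.03 wrist [212. 400. 699.]
(400, 300, 450) 11 q [ 0.05  0.05  2.35  2.02  1.2  -0.97] maxdq 0.11 margin 0.16 wrist [272.  80. 449.]
(440, 0, 400) 8 q [-0.79  0.3   2.22  1.36  1.72 -1.01] maxdq 0.14 margin 0.41 wrist [ 312. -220.  399.]
(402, -267, 350) 7 q [-1.18  0.58  1.86  1.05  1.98 -1.02] maxdq 0.08 margin 0.6 wrist [ 274. -487.  349.]
(402, -267, 155) 5 q [-1.18  0.91  1.9   0.95  1.77 -1.35] maxdq 0.08 margin 0.88 wrist [ 274. -487.  154.]
(0.3, 0.3, -0.3, -0.3)
(340, 620, 700) 9 q [ 0.78  0.1   1.57  1.72  0.57 -0.23] maxdq 0.42 margin 0.31 wrist [283. 372. 699.]
(400, 300, 450) 11 q [-0.05  0.26  2.08  1.49  1.66 -0.81] maxdq 0.11 margin 0.62 wrist [419.  46. 449.]
(440, 0, 400) 8 q [-0.72  0.38  2.06  1.18  1.88 -0.98] maxdq 0.09 margin 0.67 wrist [ 383. -248.  399.]
(402, -267, 350) 7 q [-1.18  0.58  1.86  1.05  1.98 -1.02] maxdq 0.08 margin 0.74 wrist [ 274. -487.  349.]
(402, -267, 155) 5 q [-1.18  0.91  1.9   0.95  1.77 -1.35] maxdq 0.08 margin 0.88 wrist [ 274. -487.  154.]
(-0.3,
[... 1258 characters left out ...]
8840664352
miss [429. -76. 386.] 7.680519624569582
miss [ 424. -114.  379.] 9.100059785810965
miss [ 418. -153.  371.] 10.618337876379865
miss [ 413. -191.  364.] 11.972128041652235
miss [ 407. -229.  357.] 13.422240099039179
miss [ 402. -267.  350.] 15.03708732345948
(402, -267, 350) 7 q [ 2.17 -0.84  2.35 -1.13  1.53  2.69] maxdq 1.32 margin 0.0 wrist [ 274. -487.  349.]
miss [ 402. -267.  311.] 15.469255253203333
miss [ 402. -267.  272.] 15.877384359996535
miss [ 402. -267.  233.] 16.273730602956626
miss [ 402. -267.  194.] 16.68191711064605
miss [ 402. -267.  155.] 17.12016978371634
(402, -267, 155) 5 q [ 1.7  -0.84  2.76 -1.13  0.92  2.69] maxdq 0.17 margin 0.0 wrist [ 274. -487.  154.]
```

Request:
drive_tool(deltas=".09 .22 .34 0;.09 .22 .34 0;.09 .22 .34 0;0 0 0 0")

```text
t: 24.07
eef_pos: [346.1, 777.1, 1013.6]
tcp_rot: [0.627, -1.492, -2.72]
ft_force: [-0.4, -0.2, -7.1]
opening: 0.601
grip_force: 30.0
```

```bash
python3 js.py
```

```text
24.0667 [1.0844, 0.5756, 0.0485, -0.0439, 0.8832, 1.5501] [346.1, 777.1, 1013.6] [0.627, -1.492, -2.72] [-0.4 -0.2 -7.1]
bottle axis [-0.033  0.036  0.999] lean 0.049 toolz [0.496 0.866 0.064] y [ 0.865 -0.499  0.046] phi 0.624 grip 30.001670122146606 0.6011923465396695
```

Run:
```python
from h import *
a,b=pickle.load(open('c0.pkl','rb'))
print('tap base',onz(a,(712*.64,222*.64),10),'mill',onz(a,(470*.64,268*.64),0))
from sim import *
s=env.state();M=R.from_euler('xyz',s['tcp_rot']).as_matrix()
for t in (.5,.8):
    run(s['joints'],M,s['eef_pos'],[((340,760,960),t),((340,600,700),0),((400,300,450),0),((430,-20,300),-t/2),((402,-267,260),-t/2),((402,-267,160),0)]);print()
```

```text
tap base [ 160.78135712 -981.55124401   10.        ] mill [ 552.6997066  -307.26580634    0.        ]
(340, 760, 960) 5 q [0.88 0.44 0.47 0.97 0.85 0.81] maxdq 0.22 margin 0.19 wrist [335. 506. 944.]
(340, 600, 700) 8 q [ 0.66  0.13  1.57  1.75  0.91 -0.26] maxdq 0.22 margin 0.64 wrist [335. 346. 684.]
(400, 300, 450) 10 q [-0.05  0.25  2.15  1.59  1.64 -0.87] maxdq 0.08 margin 0.64 wrist [395.  46. 434.]
(430, -20, 300) 9 q [-0.78  0.6   2.16  1.11  1.81 -1.28] maxdq 0.09 margin 0.55 wrist [ 362. -265.  284.]
(402, -267, 260) 7 q [-1.17  0.75  1.9   1.    1.92 -1.21] maxdq 0.07 margin 0.65 wrist [ 275. -488.  244.]
(402, -267, 160) 3 q [-1.17  0.93  1.9   0.96  1.82 -1.36] maxdq 0.06 margin 0.89 wrist [ 275. -488.  144.]

(340, 760, 960) 7 q [0.8  0.63 0.12 1.22 1.18 0.83] maxdq 0.24 margin 0.07 wrist [410. 515. 944.]
(340, 600, 700) 8 q [ 0.59  0.23  1.44  1.67  1.27 -0.17] maxdq 0.36 margin 0.43 wrist [410. 355. 684.]
(400, 300, 450) 10 q [-0.02  0.35  1.98  1.41  1.83 -0.82] maxdq 0.08 margin 0.81 wrist [470.  55. 434.]
(430, -20, 300) 9 q [-0.74  0.62  2.08  1.03  1.88 -1.24] maxdq 0.09 margin 0.67 wrist [ 399. -273.  284.]
(402, -267, 260) 7 q [-1.17  0.75  1.9   1.    1.92 -1.21] maxdq 0.08 margin 0.72 wrist [ 275. -488.  244.]
(402, -267, 160) 3 q [-1.17  0.93  1.9   0.96  1.82 -1.36] maxdq 0.06 margin 0.89 wrist [ 275. -488.  144.]
```

Request:
drive_tool(deltas="-.01 -.03 -.09 .026;-.01 -.03 -.09 .026;-.01 -.03 -.09 .026;-.01 -.03 -.09 .026;-.01 -.03 -.09 .026;-.01 -.03 -.09 .026;0 0 0 0")

```text
t: 24.65
eef_pos: [342.7, 759.5, 957.5]
tcp_rot: [0.657, -1.496, -2.265]
ft_force: [2.1, 0.3, -8.2]
opening: 0.599
grip_force: 30.0
```

```bash
python3 js.py
```

```text
24.65 [0.8781, 0.4371, 0.4844, 0.9551, 0.8428, 0.816] [342.7, 759.5, 957.5] [0.657, -1.496, -2.265] [ 2.1  0.3 -8.2]
bottle axis [-0.045  0.021  0.999] lean 0.049 toolz [0.036 0.998 0.059] y [ 0.998 -0.039  0.045] phi 0.921 grip 30.001448392868042 0.5992075556986441
```

Request:
drive_tool(deltas="0 -.1 -.16 0;0 -.2 -.32 0;0 -.2 -.32 0;0 -.2 -.32 0;0 -.2 -.32 0;0 -.2 -.32 0;0 -.2 -.32 0;0 -.2 -.32 0;0 -.1 -.16 0")

```text
t: 25.4
eef_pos: [339.6, 601.2, 704.6]
tcp_rot: [0.715, -1.499, -2.326]
ft_force: [-0.0, 0.4, -7.3]
opening: 0.597
grip_force: 30.0
```

Request:
drive_tool(deltas=".06 -.3 -.25 0;.06 -.3 -.25 0;.06 -.3 -.25 0;.06 -.3 -.25 0;.06 -.3 -.25 0;.06 -.3 -.25 0;.06 -.3 -.25 0;.06 -.3 -.25 0;.06 -.3 -.25 0;.06 -.3 -.25 0")

```text
t: 26.23
eef_pos: [399.2, 301.7, 457.2]
tcp_rot: [0.72, -1.499, -2.324]
ft_force: [2.4, -0.2, -7.7]
opening: 0.598
grip_force: 30.0
```

Request:
drive_tool(deltas=".03 -.32 -.15 -.008;.03 -.32 -.15 -.008;.03 -.32 -.15 -.008;.03 -.32 -.15 -.008;.03 -.32 -.15 -.008;.03 -.32 -.15 -.008;.03 -.32 -.15 -.008;.03 -.32 -.15 -.008;.03 -.32 -.15 -.008;0 0 0 0")

```text
t: 27.07
eef_pos: [428.3, 9.9, 320.2]
tcp_rot: [0.726, -1.502, -2.56]
ft_force: [0.3, 0.3, -7.0]
opening: 0.599
grip_force: 30.0
```

```bash
python3 js.py
python3 - <<'E'
from h import *
a=grab('scene');w=grab('wrist');b=grab('top');pickle.dump((a,w,b),open('c5.pkl','wb'));save('s5.png',np.hstack([cv2.resize(a[0],(400,300)),cv2.resize(w[0],(400,300))]))
E
```

```text
27.0667 [-0.7303, 0.5382, 2.1882, 1.1573, 1.8016, -1.2377] [428.3, 9.9, 320.2] [0.726, -1.502, -2.56] [ 0.3  0.3 -7. ]
bottle axis [-0.037  0.038  0.999] lean 0.053 toolz [0.259 0.964 0.052] y [ 0.964 -0.262  0.046] phi 2.726 grip 30.002042949199677 0.598714471844475
```

View pics/s5.png

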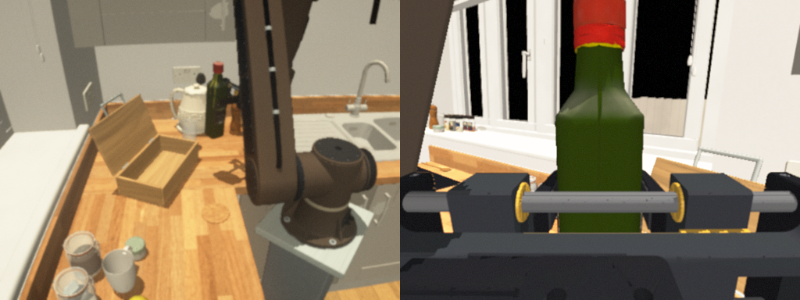

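Run:
```python
from h import *
a,w,b=pickle.load(open('c5.pkl','rb'))
hsv=cv2.cvtColor(a[0],cv2.COLOR_RGB2HSV);H,S,V=[hsv[...,i].astype(int) for i in range(3)]
k=512/400
roi=np.zeros(H.shape,bool);roi[int(55*k):int(145*k),int(195*k):int(235*k)]=1
red=roi&((H<8)|(H>172))&(S>130);gr=roi&(H>28)&(H<95)&(S>50)&(V<110)
v,u=np.nonzero(red);print('red',u.min(),u.max(),v.min(),v.max());cu=u[v<=v.min()+2].mean();ct=v.min()
v,u=np.nonzero(gr);print('green',u.min(),u.max(),v.min(),v.max(),[(r,u[v==r].min(),u[v==r].max()) for r in range(v.max()-12,v.max()+1,2)])
def zat(uv,xy):
    o,d=ray(a,uv);t=((np.array(xy)-o[:2])@d[:2])/(d[:2]@d[:2]);p=o+t*d;return p.round(1)
x,y=428.3,9.9
print('cap top',zat((cu,ct),(x-.037*130,y+.038*130)))
for r in (v.max()-2,v.max()):
    print('foot',r,zat((u[v==r].mean(),r),(x+.037*146,y-.038*146)))
# mat from wrist? use top view for mat ring if visible
save('top5.png',b[0])
```

```text
red 274 284 82 93Traceback (most recent call last):
  File "<stdin>", line 8, in <module>
    return umr_minimum(a, axis, None, out, keepdims, initial, where)
ValueError: zero-size array to reduction operation minimum which has no identity
```

Run:
```python
from h import *
a,w,b=pickle.load(open('c5.pkl','rb'))
def zat(uv,xy):
    o,d=ray(a,uv);t=((np.array(xy)-o[:2])@d[:2])/(d[:2]@d[:2]);return (o+t*d).round(1)
print('cap top (near/far rim)',zat((279,82),(423.5,14.9)),zat((279,80.5),(423.5,14.9)))
col=a[0][150:190,270:290].mean(1).round(0).astype(int);print([(150+i,*c) for i,c in enumerate(col)][::1])
for r in(172,174,176,178):print(r,zat((276,r),(433.7,4.3)))
```

```text
cap top (near/far rim) [426.   16.8 443.7] [426.   16.8 447.6]
[(150, np.int64(67), np.int64(54), np.int64(37)), (151, np.int64(70), np.int64(56), np.int64(38)), (152, np.int64(72), np.int64(57), np.int64(38)), (153, np.int64(75), np.int64(59), np.int64(39)), (154, np.int64(80), np.int64(64), np.int64(43)), (155, np.int64(85), np.int64(68), np.int64(46)), (156, np.int64(89), np.int64(71), np.int64(47)), (157, np.int64(89), np.int64(71), np.int64(46)), (158, np.int64(86), np.int64(68), np.int64(42)), (159, np.int64(82), np.int64(64), np.int64(38)), (160, np.int64(80), np.int64(63), np.int64(36)), (161, np.int64(78), np.int64(61), np.int64(33)), (162, np.int64(78), np.int64(61), np.int64(32)), (163, np.int64(79), np.int64(61), np.int64(33)), (164, np.int64(80), np.int64(63), np.int64(34)), (165, np.int64(80), np.int64(62), np.int64(32)), (166, np.int64(81), np.int64(62), np.int64(33)), (167, np.int64(81), np.int64(62), np.int64(32)), (168, np.int64(82), np.int64(63), np.int64(34)), (169, np.int64(84), np.int64(64), np.int64(33)), (170, np.int64(87), np.int64(66), np.int64(35)), (171, n
[... 349 characters left out ...]
p.int64(222), np.int64(159), np.int64(89)), (179, np.int64(230), np.int64(166), np.int64(94)), (180, np.int64(230), np.int64(166), np.int64(94)), (181, np.int64(229), np.int64(166), np.int64(94)), (182, np.int64(230), np.int64(168), np.int64(96)), (183, np.int64(231), np.int64(170), np.int64(97)), (184, np.int64(230), np.int64(167), np.int64(95)), (185, np.int64(229), np.int64(165), np.int64(94)), (186, np.int64(229), np.int64(165), np.int64(94)), (187, np.int64(230), np.int64(167), np.int64(94)), (188, np.int64(230), np.int64(166), np.int64(93)), (189, np.int64(230), np.int64(165), np.int64(92))]
172 [436.1   6.1 172.3]
174 [435.9   6.  165.6]
176 [435.8   5.9 158.9]
178 [435.7   5.8 152.1]
```

Request:
drive_tool(deltas="-.04 -.34 -.07 -.01;-.04 -.34 -.07 -.01;-.04 -.34 -.07 -.01;-.04 -.34 -.07 -.01;-.04 -.34 -.07 -.01;-.04 -.34 -.07 -.01;-.04 -.34 -.07 -.01;-.05 -.34 -.07 -.01;0 0 -.2 0;0 0 -.2 0")

```text
t: 28.05
eef_pos: [394.0, -258.2, 227.2]
tcp_rot: [0.727, -1.497, -2.811]
ft_force: [0.1, 1.0, -6.6]
opening: 0.595
grip_force: 30.0
```

Request:
drive_tool(deltas="0 0 -.2 0;0 0 -.15 0;0 0 -.08 0;0 0 0 0")

```text
t: 28.38
eef_pos: [394.4, -256.9, 183.9]
tcp_rot: [0.656, -1.496, -2.738]
ft_force: [0.4, -0.1, -7.0]
opening: 0.598
grip_force: 30.0
```

```bash
python3 js.py
python3 - <<'E'
from h import *
a=grab('scene');w=grab('wrist');b=grab('top');pickle.dump((a,w,b),open('c6.pkl','wb'));save('s6.png',np.hstack([cv2.resize(a[0],(400,300)),cv2.resize(b[0][80:300,200:500],(400,300))]))
E
```

```text
28.3833 [-1.1773, 0.8788, 1.9286, 0.9472, 1.8327, -1.3467] [394.4, -256.9, 183.9] [0.656, -1.496, -2.738] [ 0.4 -0.1 -7. ]
bottle axis [-0.031  0.039  0.999] lean 0.05 toolz [0.487 0.871 0.06 ] y [ 0.87  -0.49   0.046] phi 2.807 grip 30.001949965953827 0.5981049955730238
```

View pics/s6.png

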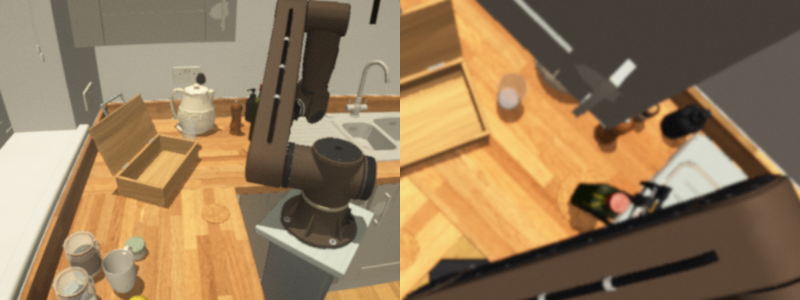

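Request:
drive_tool(deltas="0 -.04 -.1 0;0 -.04 -.08 0;0 0 -.06 0;0 0 -.03 0;0 0 0 0")

```text
t: 28.95
eef_pos: [393.8, -265.7, 157.2]
tcp_rot: [0.641, -1.493, -2.726]
ft_force: [-0.3, 0.0, -6.5]
opening: 0.599
grip_force: 30.0
```

Request:
drive_tool(deltas="0 0 -.015 0;0 0 0 0;0 0 -.01 0;0 0 0 0")

```text
t: 29.28
eef_pos: [393.9, -265.6, 155.5]
tcp_rot: [0.658, -1.493, -2.743]
ft_force: [0.4, -0.5, -5.5]
opening: 0.599
grip_force: 30.0
```

Request:
drive_tool(deltas="0 0 -.01 0;0 0 0 0;0 0 -.01 0;0 0 0 0;0 0 0 0")

```text
t: 29.7
eef_pos: [393.8, -265.7, 154.1]
tcp_rot: [0.65, -1.492, -2.735]
ft_force: [0.0, -1.5, 4.2]
opening: 0.6
grip_force: 30.0
```

Request:
drive_tool(deltas="0 0 0 0;0 0 0 0;0 0 0 0;0 0 0 0;0 0 0 0;0 0 0 0", gripper=0.3)

```text
t: 30.2
eef_pos: [393.9, -265.7, 153.5]
tcp_rot: [0.655, -1.493, -2.741]
ft_force: [0.6, 0.1, 0.3]
opening: 0.697
grip_force: 0.4
```

Request:
drive_tool(deltas="0 0 0 0;0 0 0 0;0 0 0 0;0 0 0 0;0 0 0 0", gripper=0)

```text
t: 30.62
eef_pos: [393.9, -265.6, 153.5]
tcp_rot: [0.655, -1.493, -2.74]
ft_force: [0.0, -0.4, -0.3]
opening: 0.979
grip_force: 0.0
```

```bash
python3 js.py
python3 - <<'E'
from h import *
w=grab('wrist');b=grab('top');save('s7.png',np.hstack([cv2.resize(w[0],(400,300)),cv2.resize(b[0][80:300,200:500],(400,300))]))
E
```

```text
30.6167 [-1.1849, 0.9388, 1.9054, 0.9353, 1.8144, -1.3799] [393.9, -265.6, 153.5] [0.655, -1.493, -2.74] [ 0.  -0.4 -0.3]
bottle axis [-0.033  0.038  0.999] lean 0.05 toolz [0.49  0.87  0.062] y [ 0.869 -0.493  0.047] phi 2.844 grip 0.0 0.9787585612087681
```

View pics/s7.png

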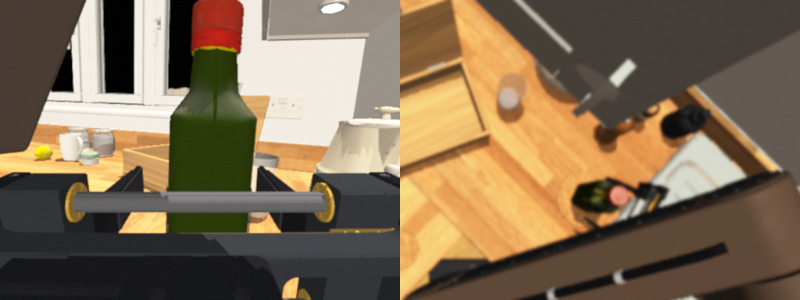

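Request:
drive_tool(deltas="-.05 -.09 0 0;-.1 -.17 0 0;-.1 -.17 0 0;-.1 -.17 0 0;-.1 -.17 0 0;-.1 -.17 0 0;-.1 -.17 .05 0;0 0 0 0")

```text
t: 31.38
eef_pos: [327.1, -379.8, 158.8]
tcp_rot: [0.688, -1.493, -2.775]
ft_force: [-0.7, -0.3, 0.6]
opening: 0.999
grip_force: 0.0
```

```bash
python3 js.py
python3 - <<'E'
from h import *
w=grab('wrist');b=grab('top');pickle.dump((w,b),open('c8.pkl','wb'))
hsv=cv2.cvtColor(b[0],cv2.COLOR_RGB2HSV);H,S,V=[hsv[...,i].astype(int) for i in range(3)]
roi=np.zeros(H.shape,bool);roi[190:270,300:390]=1
red=roi&((H<6)|(H>174))&(S>90);v,u=np.nonzero(red);print('cap',red.sum(),onz(b,(u.mean(),v.mean()),280).round(0))
Q=cloud(b)
for z in(0,):
  P=Q[red];print('cap pts',np.median(P,0).round(0))
E
```

```text
31.3833 [-1.3512, 0.9676, 1.7047, 0.8131, 1.9696, -1.2847] [327.1, -379.8, 158.8] [0.688, -1.493, -2.775] [-0.7 -0.3  0.6]
bottle axis [-0.034  0.04   0.999] lean 0.053 toolz [0.492 0.869 0.06 ] y [ 0.868 -0.495  0.049] phi 2.672 grip 0.0 0.9985703372696407
cap 26 [ 403. -246.  280.]
cap pts [ 401. -247.  274.]
```

Run:
```python
from h import *
w,b=pickle.load(open('c8.pkl','rb'))
hsv=cv2.cvtColor(b[0],cv2.COLOR_RGB2HSV)
H,S,V=[hsv[...,i].astype(int) for i in range(3)]
m=np.zeros(H.shape,bool);m[190:270,300:390]=1
Q=cloud(b)
t=m&(Q[...,2]>255)&(Q[...,2]<300)
v,u=np.nonzero(t);P=Q[t];print('top pts',t.sum(),P.min(0).round(0),P.max(0).round(0),P.mean(0).round(0))
save('s8.png',cv2.resize(b[0][180:280,290:400],(660,600),interpolation=cv2.INTER_CUBIC))
```

```text
top pts 210 [ 289. -279.  255.] [ 423. -138.  299.] [ 395. -249.  279.]
```

View pics/s8.png

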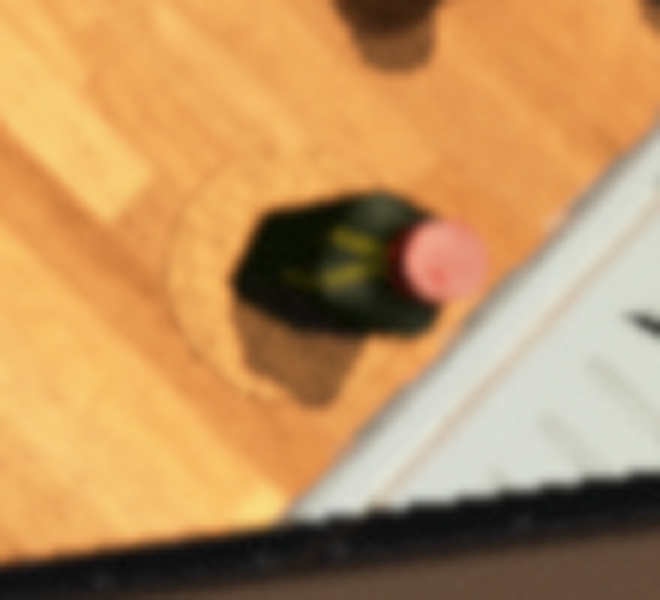

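```bash
python3 -c "
from cell import env
print(env.job_done())"
```

```text
the job is handed in; nothing more can be done
None
```

I handed the job in at about 31 s of the 69 s allowed: the lid is open past its tipping point and the bottle was laid on the worktop, regrasped and stood upright on the 140 mm mat. It was released within about 10 mm of the mat's centre by my measurement. The hand-in returned no verdict.

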